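# Fetch the boxed-in sample jar for weighing

## Task

The low, wide jar at the back of the grey bottle caddy has to be weighed, but three tall bottles are packed round it. Stand the three tall bottles in the steel side tray, set the jar down in the middle of the balance pan, and then put every tall bottle back in the very compartment it came from. Keep the bottles and the jar upright throughout, and leave the two small vials in the caddy and the beaker of pipettes where they are.

Things in the scene. Friction and masses are not known exactly. Their poses are not given: they have to be found in the camera images.
- caddy: Grey bottle caddy, fixed, 144 (x) by 214 mm (y). Origin: middle of underside; z up, +x to its back. Six compartments 66 mm square, centres x = 35 (back row), -35 (front), y = -70, 0, 70 mm. Floor 4 mm thick; partitions 4 mm, tops 18 mm above bench; outer walls 20 mm; back board: face at x = 68 mm, top 58 mm up. Start: jar back middle; tall bottles back left, back right, front middle.
- tray: Shallow steel side tray, empty, fixed, left or right of the caddy: 250 (its x) by 140 mm (its y), walls 3 mm thick and 15 mm high, floor 3 mm thick. Origin: middle of its underside, z up. The three tall bottles fit in a row along its x, for example at x = -70, 0 and 70 mm.
- balance: Top-loading balance, fixed, on the caddy's other side from the tray: white housing 57 mm high with a round steel pan, 120 mm diameter, flat top 70 mm above the bench. Origin: on the bench right below the pan's middle, z up; display end towards -x (housing x = -163 to 73 mm, y = -90 to 90 mm).
- jar: Low, wide jar, clear plastic with pale contents, white lid; 56 mm diameter, 60 mm high (lid from 43 mm up), 0.14 kg. Origin: middle of underside, z up. No room for fingers or gripper among the tall bottles; once they are gone, take it from above across its left and right sides (caddy y): the back board is close behind it.
- amber_bottle: Tall bottle: round brown glass, 50 mm diameter up to 62 mm, shoulder to a 26 mm neck at 82 mm; black screw cap, 32 mm diameter, from 88 to 112 mm (top). About 0.20 kg. Origin: middle of its underside, z up. Pick it up by the cap.
- square_bottle: Tall bottle: square off-white plastic, 44 by 44 mm (sides along its x and y), flat shoulder at 84 mm; white screw cap, 36 mm diameter, from 92 to 116 mm (top). About 0.15 kg. Origin: middle of its underside, z up. Pick it up by the cap.
- dropper_bottle: Tall bottle: clear glass dropper bottle, 46 mm diameter up to 58 mm, shoulder to a 24 mm neck at 80 mm; black collar, 28 mm diameter, from 86 to 106 mm; narrow rubber bulb, 17 mm diameter, up to 137 mm. About 0.13 kg. Origin: middle of its underside, z up. Pick it up by the collar, the bulb between the fingers.
- vial_a: Small snap-cap vial, 29 mm diameter, 50 mm high, black cap, in the front left corner compartment of the caddy (+y). Origin: middle of its underside. Bystander: leave it.
- vial_b: The same kind of vial in the front right corner compartment (-y). Bystander: leave it.
- beaker: Glass beaker, 68 mm diameter, 88 mm high, with yellow pipettes standing out to about 120 mm, behind the caddy. Origin: middle of its underside. Bystander: leave it.
Not all that is in view belongs to the job. Leave any green or red look-alike of the dropper_bottle alone.

How it is judged (in metres and radians):
On the way, in this order (a step that is already met when the one before it is completed fails the run):
1. all three tall bottles stand upright in the side tray, released, while the jar is still in its compartment (x of amber_bottle in the frame of tray between -0.118 and 0.118 m and y of amber_bottle in the frame of tray between -0.063 and 0.063 m and z of each of amber_bottle, square_bottle, dropper_bottle in the frame of tray below 0.009 m and angle between each of amber_bottle, square_bottle, dropper_bottle's own z axis and vertical below 0.12 rad and linear speed of each of amber_bottle, square_bottle, dropper_bottle below 0.03 m/s and contact force between the fingers and amber_bottle below 0.1 N and x of square_bottle in the frame of tray between -0.118 and 0.118 m and y of square_bottle in the frame of tray between -0.063 and 0.063 m and contact force between the fingers and square_bottle below 0.1 N and x of dropper_bottle in the frame of tray between -0.118 and 0.118 m and y of dropper_bottle in the frame of tray between -0.063 and 0.063 m and contact force between the fingers and dropper_bottle below 0.1 N and distance of jar from where it was at the start of the episode below 0.02 m), for 0.2 s.
2. the jar stands on the middle of the balance pan, released (horizontal distance between jar and balance below 0.015 m and z of jar in the frame of balance between 0.065 and 0.075 m and angle between jar's own z axis and vertical below 0.12 rad and linear speed of jar below 0.03 m/s and contact force between the fingers and jar below 0.1 N), for 0.2 s.
At the end, for the whole second after the job is handed in: The jar stands upright on the balance pan, its middle within 15 mm of the pan's middle; each tall bottle stands upright on the floor of the caddy compartment it came from (within 25 mm of its starting place); all are released and at rest (all of step 2 and distance of each of amber_bottle, square_bottle, dropper_bottle from where it was at the start of the episode below 0.025 m and z of each of amber_bottle, square_bottle, dropper_bottle in the frame of caddy below 0.01 m and angle between each of amber_bottle, square_bottle, dropper_bottle's own z axis and vertical below 0.12 rad and linear speed of each of amber_bottle, square_bottle, dropper_bottle below 0.03 m/s and contact force between the fingers and amber_bottle below 0.1 N and contact force between the fingers and square_bottle below 0.1 N and contact force between the fingers and dropper_bottle below 0.1 N); the robot touches nothing.
It fails at once if a tall bottle or the jar is tipped by more than about 30 degrees (angle between any of amber_bottle, square_bottle, dropper_bottle, jar's own z axis and vertical above 0.52 rad).
It fails at once if a vial is tipped over or taken out of its compartment (angle between any of vial_a, vial_b's own z axis and vertical above 0.6 rad or distance of any of vial_a, vial_b from where it was at the start of the episode above 0.04 m).
It fails at once if the beaker is tipped or shifted by more than 25 mm (distance of beaker from where it was at the start of the episode above 0.025 m or angle between beaker's own z axis and vertical above 0.3 rad).
It also fails if it takes over 144 s, if anything falls off the work surface, if the arm or the gripper's body presses on something with over 40 N, if the wrist force passes 120 N, or if a joint passes its speed limit or range.

## Robot

A 6-joint arm with a two-finger parallel gripper is mounted at the origin on the work surface. World frame = base frame: x ahead of the robot, y to its left, z up, the work surface at z = 0. Lengths are in mm, angles in rad, forces in N, time in s.
With the tool pointing down it reaches from about 350 to 850 mm from the base axis. Payload 8.1 kg.
Tool frame: the origin (TCP) lies at the very end of the fingers, on their centre line; the grasp point (between the pads) lies robot.tcp_to_grasp behind it (robot.tcp_to_grasp is the distance from the TCP to the grasp point, in mm); z points along the fingers, y is the line along which they close (so a half turn about z gives the same grasp; the last joint's range is limited). The gripper opens to 93 mm and grips with 3 to 60 N. Pads are 15 mm wide; open, the fingers measure 128 mm over their backs; the gripper's body (75 mm by 188 mm) begins 65 mm behind the grasp point.
Start: joints at [1.264, 0.13, 1.488, -0, 1.523, -0.085], TCP at [131.969, 585.311, 185.135] pointing down, gripper open.
Joint ranges: [-2.96, 2.96], [-0.89, 2.26], [0.02, 2.5], [-1.34, 4.48], [0, 2.73], [-2.66, 2.66]. Speed limits (rad/s): [2.39, 2.39, 2.79, 3.14, 3.14, 3.14].

## Interface

Orientations are given as a 3x3 rotation matrix whose columns are the frame's x, y, z axes.
In Python, from rig import robot, read_camera, camera_model, finish_job gives the robot as it stands.
- The arm moves only by the tool move_arm, never from a script. Its argument "targets" is one flat list of numbers, 5 for each row, row after row: the finger opening in cm, from 0 to 9.3, then the shift along the world's x, y, z in cm, then the turn about the world's z in degrees. A call has 1 to 10 rows; each row is the pose to reach, as a shift and turn from the pose commanded when the call began; what a row does not reach only later rows make up. A row lasts 1/12 s, in which the tool goes at most 41.7 mm and 7.16 degrees, less where a joint would pass 70% of its speed; a pose out of reach is approached as far as the arm can. A call with a gripper value outside its range is refused whole. The fingers move at their own pace and stop on an object; "newtons" is the grip in N (left out, the last holds). Time passes only in rows, so rows that repeat a pose let the fingers close. It gives the time, the measured TCP pose, the force, the opening and the grip force at its end, in the units of the state.
- robot.state(): the state, without advancing time (a new reading comes with each control period).
- read_camera(name): name is "scene" or "side" or "wrist"; returns the picture (384x512x3 uint8, blue, green, red); there is no depth.
- camera_model(name): a dict with "fx", "fy", "cx", "cy" (pixels), "xyz" and "rotation" of the camera in the world; the wrist camera has in their place "mount" (4x4, takes a point from camera to tool coordinates, whose origin is the TCP and whose axes are the flange's). Camera axes: x right, y down, z forward; pixel columns grow to the right and rows downward; lengths in mm; the calibration is good to about 2 mm. A picture is of the moment at which its call begins: read the wrist's pose just before it. camera_model takes no time and is no camera call.
- finish_job(): hands the job in; it is judged then, once.
The state is a dict: "time_s": time; "q": joint angles; "qvel": joint speeds; "joint_efforts": joint torques, N m; "eef_pos": TCP position; "tool_rot": TCP orientation; "force": force on the tool from outside, world axes, zero at the start; "moment": the same for the moment, N m; "finger_gap": finger opening in mm; "grip_force": force on a finger pad.
Only numpy, scipy, OpenCV 4.12 (cv2) and the standard library are available. Lean on these libraries where they do the work, as an engineer would, in place of code of your own. Each camera call takes 0.05 s, during which the arm holds its last target. There are 200 camera calls.

## Working session

There is one attempt and no reset: what is moved stays moved. The work goes in short steps, Python scripts to look and compute and a tool call to move; the robot and the scene stay as the last step left them, time stands still between calls to the robot, and variables do not carry over. Pictures are saved under pics/ and viewed, at most 14 in all, crops included, and the job is handed in when it is done.

Besides the shell and the picture viewer there is one more tool, called after "Request:" as name(argument=value, ...) on one line, values as JSON. move_arm: Moves the arm, as the interface text tells. Its arguments: {"type":"object","properties":{"targets":{"type":"array"},"newtons":{"type":"number"}},"required":["targets"]}

```bash
ls; mkdir -p pics; cat > h.py <<'E'
import numpy as np, cv2, json
from rig import robot, read_camera, camera_model, finish_job
def snap(name,fn):
    s=robot.state(); im=read_camera(name); cv2.imwrite('pics/'+fn,im); return s,im
def cam(name,s=None):
    m=camera_model(name); K=np.array([[m['fx'],0,m['cx']],[0,m['fy'],m['cy']],[0,0,1]])
    if 'mount' in m:
        T=np.eye(4);T[:3,:3]=s['tool_rot'];T[:3,3]=s['eef_pos'];T=T@np.array(m['mount']);return K,T[:3,:3],T[:3,3]
    return K,np.array(m['rotation']),np.array(m['xyz'])
def ray(c,uv):
    K,R,t=c; d=R@np.linalg.solve(K,[*uv,1]); return t,d/np.linalg.norm(d)
def atz(c,uv,z):
    t,d=ray(c,uv); return t+d*(z-t[2])/d[2]
def proj(c,p):
    K,R,t=c; q=K@(R.T@(np.array(p)-t)); return q[:2]/q[2]
def tri(obs):
    A=np.zeros((3,3));b=np.zeros(3)
    for c,uv in obs:
        t,d=ray(c,uv);P=np.eye(3)-np.outer(d,d);A+=P;b+=P@t
    x=np.linalg.solve(A,b); return x,[np.linalg.norm((np.eye(3)-np.outer(ray(c,uv)[1],ray(c,uv)[1]))@(x-ray(c,uv)[0])) for c,uv in obs]
E
python3 - <<'E'
from h import *
s,a=snap('scene','scene0.png'); _,b=snap('side','side0.png'); sw,w=snap('wrist','wrist0.png')
for n in('scene','side'):
    m=camera_model(n);print(n,m)
m=camera_model('wrist');print(m); print(s, robot.tcp_to_grasp)
import pickle
E
```

```text
pics
scene {'fx': 356.7821385641084, 'fy': 356.7821385641084, 'cx': 259.3172021223353, 'cy': 189.78856137952843, 'xyz': array([1113.1098677 ,  348.09278147,  482.20486462]), 'rotation': array([[-0.53941775,  0.47379066, -0.69609691],
       [ 0.84172091,  0.28070486, -0.46120569],
       [-0.02311716, -0.83470186, -0.55021669]])}
side {'fx': 450.985568688911, 'fy': 450.985568688911, 'cx': 255.00102622696716, 'cy': 189.46795525564087, 'xyz': array([448.01905013, 650.00850218, 785.08510296]), 'rotation': array([[-0.97840184, -0.15086228,  0.14131674],
       [-0.20666271,  0.72881286, -0.65278046],
       [-0.00451351, -0.6678865 , -0.74424945]])}
{'fx': 280.9394465056787, 'fy': 280.9394465056787, 'cx': 253.172152943492, 'cy': 186.78926643584242, 'mount': array([[-1.00915518e-04, -9.63594427e-01, -2.67368229e-01,
         7.42895791e+01],
       [ 9.99999786e-01,  7.54478842e-05, -6.49354104e-04,
        -7.19867259e-01],
       [ 6.45886363e-04, -2.67368237e-01,  9.63594214e-01,
        -1.99578474e+02],
       [ 0.00000000e+00,  0.00000000e+00,  0.00000000e+00,
         1.00000000e+00]])}
{'time_s': 0.0, 'q': array([ 1.26360852e+00,  1.31135328e-01,  1.48926903e+00,  3.20375177e-05,
        1.52299997e+00, -8.54209129e-02]), 'qvel': array([ 4.14485767e-04, -5.93884820e-05, -2.11765982e-03, -1.07807834e-04,
       -1.72446419e-04,  4.04303658e-04]), 'joint_efforts': array([ 6.35819961e-04, -5.59866643e+01, -4.91739178e+01,  7.68445828e-02,
        3.58843070e-02, -2.29586140e-04]), 'eef_pos': array([131.76018191, 584.71377127, 184.10856783]), 'tool_rot': array([[-9.75509941e-01,  2.19954590e-01, -5.78314864e-04],
       [ 2.19955271e-01,  9.75508447e-01, -1.71718665e-03],
       [ 1.86447950e-04, -1.80233605e-03, -9.99998358e-01]]), 'force': array([ 0.30413002,  0.84453908, -0.13927742]), 'moment': array([ 0.03054333, -0.00165172,  0.01408389]), 'grip_force': 0.0, 'finger_gap': 92.57934989078902} 18.8
```

View pics/scene0.png

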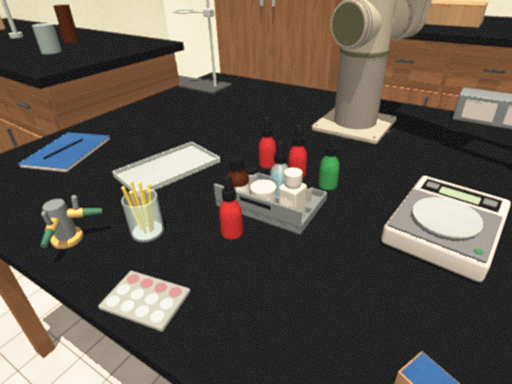

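View pics/side0.png

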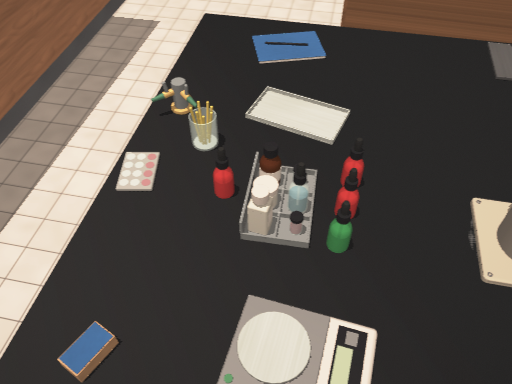

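View pics/wrist0.png

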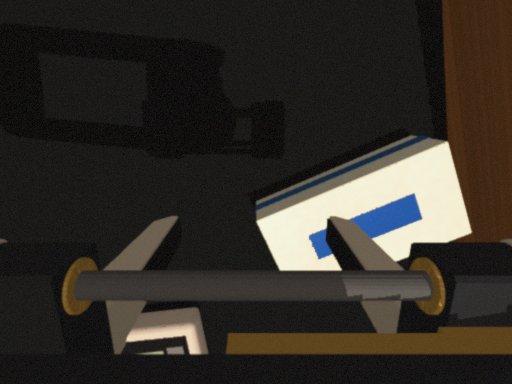

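```bash
python3 - <<'E'
import cv2
a=cv2.imread('pics/scene0.png');b=cv2.imread('pics/side0.png')
c=cv2.resize(a[135:245,200:350],None,fx=5,fy=5,interpolation=cv2.INTER_CUBIC)
d=cv2.resize(b[130:250,230:380],None,fx=5,fy=5,interpolation=cv2.INTER_CUBIC)
cv2.imwrite('pics/c1.png',c);cv2.imwrite('pics/c2.png',d)
E
```

```text
(no output)
```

View pics/c1.png

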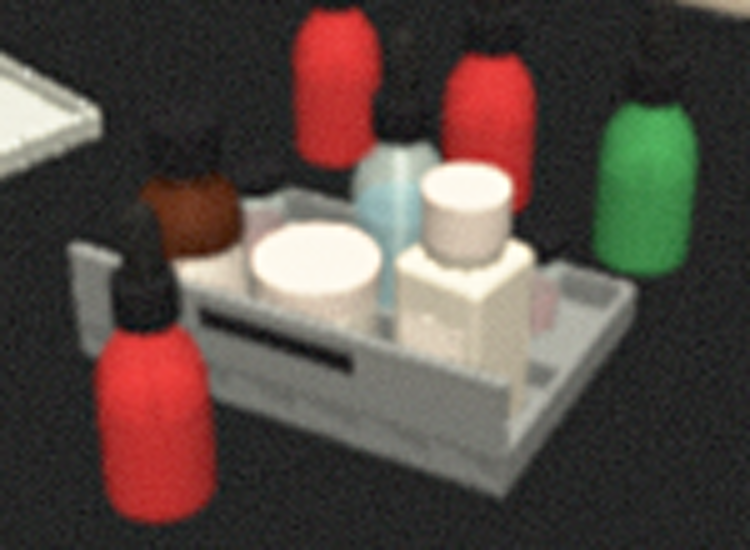

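View pics/c2.png

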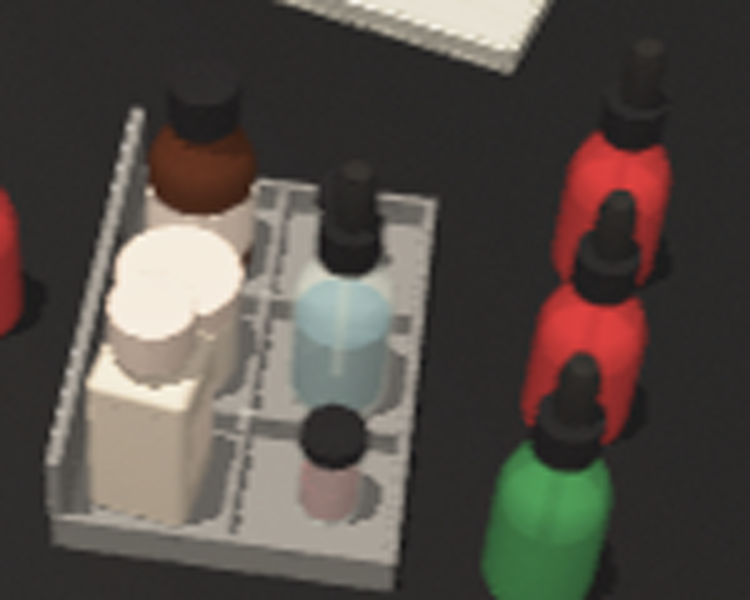

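```bash
cat > fit0.py <<'E'
from h import *
from scipy.optimize import least_squares
S=cam('scene');D=cam('side')
cs=lambda u,v:(u/5+200-.4,v/5+135-.4); cd=lambda u,v:(u/5+230-.4,v/5+130-.4)
for n,a,b in [('amber',(186,128),(206,80)),('square',(466,187),(153,303)),('jar',(317,258),(180,268)),('bulbtip',(405,38),(357,165)),('collar',(403,108),(350,250))]:
    x,r=tri([(S,cs(*a)),(D,cd(*b))]);print(n,x.round(1),np.round(r,1))
def T(p,q):
    c,s=np.cos(p[2]),np.sin(p[2]);return [p[0]+c*q[0]-s*q[1],p[1]+s*q[0]+c*q[1],q[2]]
def fit(obs,x0):
    f=lambda p:np.concatenate([proj(c,T(p,q))-uv for c,q,uv in obs])
    r=least_squares(f,x0,loss='soft_l1');return r.x,f(r.x)
obs=[(D,(-72,107,0),cd(392,592)),(D,(72,107,0),cd(53,545)),(D,(-72,-107,20),cd(437,200)),(D,(72,-107,58),cd(135,108)),
(S,(72,-107,58),cs(70,245)),(S,(72,107,58),cs(510,385)),(S,(72,107,0),cs(500,495)),(S,(-72,107,20),cs(635,285)),(S,(72,-107,0),cs(84,352))]
p,r=fit(obs,[550,0,0]);print('caddy',p.round(3),r.round(1))
for n,q in [('amber',(35,-70,0)),('jar',(35,0,0)),('square',(35,70,0)),('dropper',(-35,0,0))]:print(n,np.round(T(p,q),1))
for c,l in [(D,[(263,90),(349,107),(333,139),(247,115)]),(S,[(113,167),(210,145),(221,160),(126,187)])]:
    print('tray',[atz(c,u,15).round(0)[:2] for u in l], np.mean([atz(c,u,15) for u in l],0).round(1))
print('pan',atz(D,(274,347),70).round(1),atz(S,(447,217),70).round(1), tri([(D,(274,347)),(S,(447,217))]))
for n,u in [('redback',(224,195)),('red1',(351,187)),('red2',(345,218)),('green',(339,250)),('beaker',(205,147))]: print(n,atz(D,u,0).round(0))
E
python3 fit0.py
```

```text
amber [568.3 -71.2 111.4] [2.4 2.4]
square [564.1  65.5 118.4] [0.3 0.3]
jar [566.2  -4.9  63.1] [0.7 0.7]
bulbtip [494.2  -4.  139.4] [2.1 2.1]
collar [493.1  -1.4 100.1] [3.5 3.5]
caddy [ 5.31077e+02 -4.22100e+00  3.90000e-02] [-0.3 -0.1  0.   0.  -0.3 -0.4  0.2 -0.5  0.2  0.  -0.2 -0.3  0.6  0.2
  0.4  0.1 -0.2 -0.3]
amber [568.8 -72.8   0. ]
jar [566.1  -2.9   0. ]
square [563.3  67.1   0. ]
dropper [496.1  -5.6   0. ]
tray [array([ 651., -404.]), array([ 405., -375.]), array([ 435., -235.]), array([ 671., -285.])] [ 540.5 -324.6   15. ]
tray [array([ 629., -442.]), array([ 394., -299.]), array([ 451., -214.]), array([ 678., -331.])] [ 537.8 -321.6   15. ]
pan [482.7 352.4  70. ] [491.7 350.1  70. ] (array([482.97757315, 350.04669032,  64.21359135]), [np.float64(0.04349146372024291), np.float64(0.043491463720259096)])
redback [664.  -7.  -0.]
red1 [378. -92.   0.]
red2 [385.   4.   0.]
green [390.  92.   0.]
beaker [ 752. -155.    0.]
```

Request:
move_arm(targets=[6, 3, -5, 3, 5, 6, 6, -10, 4, 10, 6, 9, -15, 4, 15, 6, 12, -19, 4, 15, 6, 15, -23, 4, 15, 6, 18, -27, 4, 15, 6, 18, -29, 4, 15, 6, 18, -29, 4, 15, 6, 18, -29, 4, 15], newtons=15)

```text
time_s: 0.9
eef_pos: [313.7, 291.4, 225.1]
tool_rot: [[-0.999, -0.037, 0.001], [-0.037, 0.999, -0.001], [-0.001, -0.001, -1.0]]
force: [-1.0, -0.7, 0.1]
finger_gap: 59.9
grip_force: 0.0
```

Request:
move_arm(targets=[6, 2, -4, 0, 0, 6, 4, -8, 0, 0, 6, 6, -12, 0, 0, 6, 9, -16, 0, 0, 6, 12, -20, 0, 0, 6, 15, -24, 0, 0, 6, 18, -28, 0, 0, 6, 18.4, -30, 0, 0, 6, 18.4, -30, 0, 0, 6, 18.4, -30, 0, 0])

```text
time_s: 1.73
eef_pos: [496.9, -8.5, 224.3]
tool_rot: [[-0.999, -0.036, -0.001], [-0.036, 0.999, -0.001], [0.001, -0.001, -1.0]]
force: [-0.3, 0.5, -0.3]
finger_gap: 60.1
grip_force: 0.0
```

```bash
cat > tray.py <<'E'
from fit0 import *
print('-----')
def quad(fn,box,th):
    im=cv2.imread(fn);g=im.min(2);m=np.zeros(g.shape,np.uint8);x0,y0,x1,y1=box;m[y0:y1,x0:x1]=(g[y0:y1,x0:x1]>th)*255
    m=cv2.morphologyEx(m,cv2.MORPH_CLOSE,np.ones((5,5)))
    c=max(cv2.findContours(m,0,cv2.CHAIN_APPROX_NONE)[0],key=cv2.contourArea); return c,cv2.convexHull(c)
def tsil(c,p,shape):
    L=[T(p,(a,b,z)) for a in(-125,125) for b in(-70,70) for z in(0,15)]
    return cv2.convexHull(np.array([proj(c,q) for q in L],np.float32))
C={}
for n,c,fn,box in [('side',D,'pics/side0.png',(235,75,360,150)),('scene',S,'pics/scene0.png',(100,130,228,200))]:
    k,h=quad(fn,box,70);C[n]=(c,h);print(n,cv2.contourArea(h),cv2.boundingRect(h))
def res(p):
    r=[]
    for c,h in C.values():
        s=tsil(c,p,0)
        r+=[cv2.pointPolygonTest(s,(float(u[0][0]),float(u[0][1])),True) for u in h]
        r+=[cv2.pointPolygonTest(h.astype(np.float32),(float(u[0][0]),float(u[0][1])),True) for u in s]
    return np.array(r)
for y0 in(-.1,-.4):
    r=least_squares(res,[539,-323,y0],loss='soft_l1',diff_step=1e-3);print('tray',r.x.round(3),r.cost,np.abs(r.fun).max())
E
python3 tray.py; python3 - <<'E'
from h import *
s,w=snap('wrist','w1.png');print(s['eef_pos'],s['tool_rot'].round(3),s['time_s'])
import pickle;pickle.dump(s,open('w1.pkl','wb'))
E
```

```text
amber [568.3 -71.2 111.4] [2.4 2.4]
square [564.1  65.5 118.4] [0.3 0.3]
jar [566.2  -4.9  63.1] [0.7 0.7]
bulbtip [494.2  -4.  139.4] [2.1 2.1]
collar [493.1  -1.4 100.1] [3.5 3.5]
caddy [ 5.31077e+02 -4.22100e+00  3.90000e-02] [-0.3 -0.1  0.   0.  -0.3 -0.4  0.2 -0.5  0.2  0.  -0.2 -0.3  0.6  0.2
  0.4  0.1 -0.2 -0.3]
amber [568.8 -72.8   0. ]
jar [566.1  -2.9   0. ]
square [563.3  67.1   0. ]
dropper [496.1  -5.6   0. ]
tray [array([ 651., -404.]), array([ 405., -375.]), array([ 435., -235.]), array([ 671., -285.])] [ 540.5 -324.6   15. ]
tray [array([ 629., -442.]), array([ 394., -299.]), array([ 451., -214.]), array([ 678., -331.])] [ 537.8 -321.6   15. ]
pan [482.7 352.4  70. ] [491.7 350.1  70. ] (array([482.97757315, 350.04669032,  64.21359135]), [np.float64(0.04349146372024291), np.float64(0.043491463720259096)])
redback [664.  -7.  -0.]
red1 [378. -92.   0.]
red2 [385.   4.   0.]
green [390.  92.   0.]
beaker [ 752. -155.    0.]
-----
side 3460.5 (245, 86, 106, 59)
scene 3660.0 (112, 141, 109, 59)
tray [ 5.40291e+02 -3.29298e+02 -2.52000e-01] 26.011110412686882 12.649413363280251
tray [ 5.40284e+02 -3.29296e+02 -2.52000e-01] 26.011306276559313 12.652312436307307
[496.9260436   -8.51695648 224.28784803] [[-0.999 -0.036 -0.001]
 [-0.036  0.999 -0.001]
 [ 0.001 -0.001 -1.   ]] 1.7333
```

View pics/w1.png

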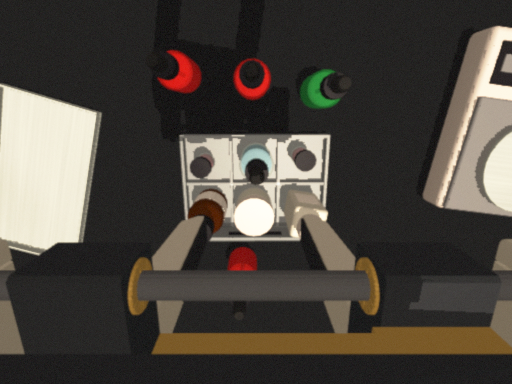

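```bash
python3 - <<'E'
from h import *
import pickle
s=pickle.load(open('w1.pkl','rb'));c=cam('wrist',s);im=cv2.imread('pics/w1.png')
d=cv2.resize(im[90:250,160:350],None,fx=4,fy=4,interpolation=cv2.INTER_CUBIC);cv2.imwrite('pics/c3.png',cv2.convertScaleAbs(d,alpha=1.6,beta=20))
p=(531.08,-4.22,.039)
for n,q in [('FL',(-72,107,20)),('FR',(-72,-107,20)),('BR',(72,-107,58)),('BL',(72,107,58)),('am',(35,-70,116)),('drop',(-35,0,141)),('dropcol',(-35,0,110)),('sq',(35,70,120)),('jar',(35,0,64))]:
    C,S=np.cos(p[2]),np.sin(p[2]);w=[p[0]+C*q[0]-S*q[1],p[1]+S*q[0]+C*q[1],q[2]];print(n,proj(c,w).round(1),((proj(c,w)-(160,90))*4).round(0))
E
```

```text
FL [331.3 135.6] [685. 183.]
FR [180.7 136.2] [ 83. 185.]
BR [181.3 240.7] [ 85. 603.]
BL [331.3 240.3] [685. 601.]
am [198.  234.2] [152. 577.]
drop [256.9 182.5] [388. 370.]
dropcol [256.6 175.7] [386. 343.]
sq [316.1 235.4] [625. 582.]
jar [256.3 217.8] [385. 511.]
```

View pics/c3.png

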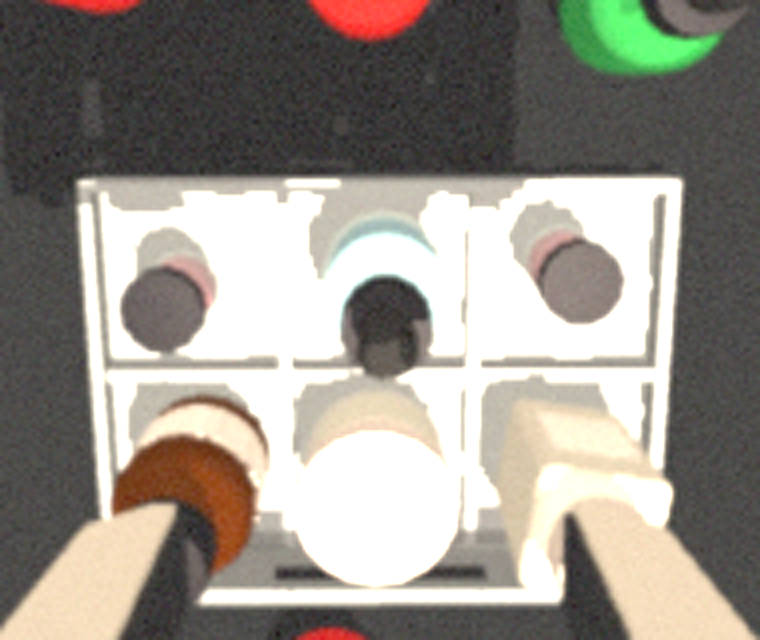

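Request:
move_arm(targets=[6, -0.4, 0, -3, 0, 6, -0.4, 0, -6, 0, 6, -0.4, 0, -6, 0, 6, -0.4, 0, -6, 0])

```text
time_s: 2.12
eef_pos: [490.0, -3.4, 163.8]
tool_rot: [[-0.999, -0.041, -0.004], [-0.041, 0.999, 0.001], [0.004, 0.001, -1.0]]
force: [0.5, -0.1, 0.3]
finger_gap: 59.8
grip_force: 0.0
```

```bash
python3 - <<'E'
from h import *
s,w=snap('wrist','w2.png');print(s['eef_pos'],s['tool_rot'].round(3),s['qvel'].round(3))
c=cam('wrist',s)
cv2.imwrite('pics/c4.png',cv2.convertScaleAbs(cv2.resize(w[120:300,170:340],None,fx=3,fy=3),alpha=1.3,beta=10))
for z in(90,110,141): print(((proj(c,[492,-5,z])-(170,120))*3).round(0))
E
```

```text
[489.98976075  -3.4162704  163.8158236 ] [[-0.999 -0.041 -0.004]
 [-0.041  0.999  0.001]
 [ 0.004  0.001 -1.   ]] [-0.002 -0.024 -0.069 -0.001  0.014 -0.005]
[247. 203.]
[247. 220.]
[246. 252.]
```

View pics/c4.png

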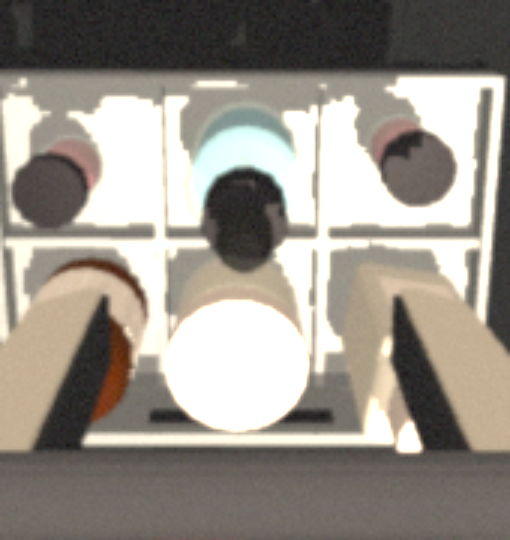

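Request:
move_arm(targets=[6, 0, 0, -3, 0, 6, 0, 0, -6, 0, 6, 0, 0, -8.2, 0, 6, 0, 0, -8.4, 0, 6, 0, 0, -8.4, 0, 2, 0, 0, -8.4, 0, 2, 0, 0, -8.4, 0, 2, 0, 0, -8.4, 0, 2, 0, 0, -8.4, 0, 2, 0, 0, -8.4, 0], newtons=20)

```text
time_s: 3.0
eef_pos: [492.6, -4.8, 82.1]
tool_rot: [[-0.999, -0.04, 0.001], [-0.04, 0.999, -0.0], [-0.001, -0.0, -1.0]]
force: [-0.4, 0.6, -0.9]
finger_gap: 31.6
grip_force: 0.0
```

Request:
move_arm(targets=[2, 0, 0, 0, 0, 2, 0, 0, 0, 0, 2, 0, 0, 0, 0, 2, 0, 0, 0, 0, 2, 0, 0, 1, 0, 2, 0, 0, 2, 0, 2, 0, 0, 4, 0, 2, 0, 0, 4, 0])

```text
time_s: 3.67
eef_pos: [494.7, -5.0, 126.1]
tool_rot: [[-0.999, -0.04, 0.006], [-0.04, 0.999, -0.001], [-0.006, -0.001, -1.0]]
force: [0.2, -0.0, -0.3]
finger_gap: 19.8
grip_force: 0.0
```

```bash
python3 - <<'E'
from h import *
a=read_camera('side');b=read_camera('scene')
f=lambda i:cv2.convertScaleAbs(cv2.resize(i,None,fx=4,fy=4,interpolation=cv2.INTER_CUBIC),alpha=1.5,beta=15)
cv2.imwrite('pics/m1.png',np.hstack([f(a[120:250,230:330]),f(b[110:240,210:310])]))
E
```

```text
(no output)
```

View pics/m1.png

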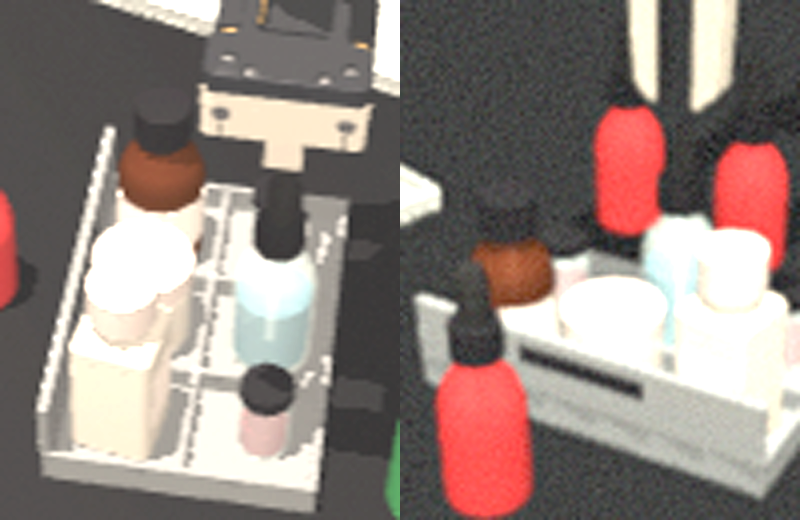

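```bash
python3 - <<'E'
from h import *
D=cam('side');S=cam('scene')
print('now tip',atz(D,(285/4+230,178/4+120),141).round(1),'before tip',atz(D,(357/5+230,165/5+130),141).round(1))
print('collar mid',atz(D,(280/4+230,232/4+120),100).round(1), atz(D,(350/5+230,250/5+130),100).round(1))
print('body base', atz(D,(271/4+230,362/4+120),4))
s=robot.state();p=np.array(s['eef_pos']);print(s['finger_gap'],s['eef_pos'])
print('tcp px in mosaic',((proj(D,p)-(230,120))*4).round(),((proj(S,p)-(210,110))*4).round()+[400,0])
s,w=snap('wrist','w3.png');c=cam('wrist',s)
cv2.imwrite('pics/c5.png',cv2.convertScaleAbs(cv2.resize(w[100:290,170:340],None,fx=3,fy=3),alpha=1.5,beta=15))
for z in(90,110,141): print(((proj(c,[492,-5,z])-(170,100))*3).round(0))
print(((proj(c,p)-(170,100))*3).round(0))
E
```

```text
now tip [ 4.929e+02 -1.000e-01  1.410e+02] before tip [493.2  -4.4 141. ]
collar mid [492.8  -1.4 100. ] [492.    4.3 100. ]
body base [489.83904398   7.29867298   4.        ]
19.530467220862864 [493.29573435  -4.85544076 122.85649268]
tcp px in mosaic [283. 196.] [679. 152.]
[252. 289.]
[252. 312.]
[252. 356.]
[253. 334.]
```

View pics/c5.png

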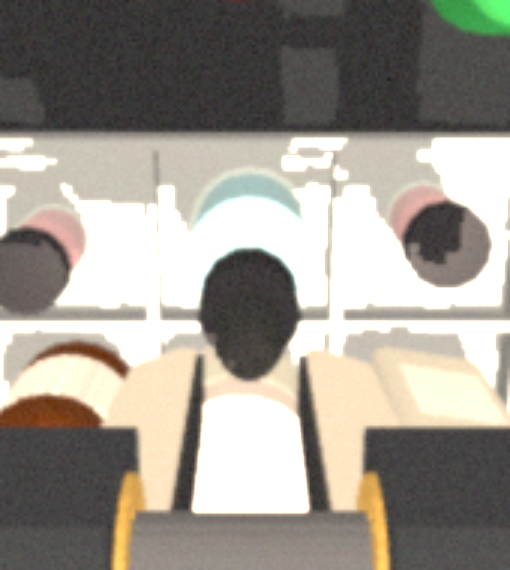

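```bash
python3 - <<'E'
from h import *
D=cam('side');S=cam('scene');s=robot.state();print(s['eef_pos'],s['finger_gap'],s['time_s'])
p=s['eef_pos']
for dz in(0,20,30,40,50): print(dz,(proj(S,p+[0,0,dz])).round(1),[(proj(D,p+[0,y,dz])).round(1) for y in(10,22)])
s,w=snap('wrist','w4.png');a=read_camera('scene');b=read_camera('side')
f=lambda i,k:cv2.convertScaleAbs(cv2.resize(i,None,fx=k,fy=k,interpolation=cv2.INTER_CUBIC),alpha=2.2,beta=30)
cv2.imwrite('pics/m2.png',np.hstack([f(a[100:180,245:315],6),f(b[130:210,265:325],6)]))
E
```

```text
[492.4020901   -4.72068529 121.6392675 ] 20.182170886927185 3.8167
0 [280.1 148.3] [array([300.5, 173.1]), array([299.6, 177.3])]
20 [280.2 140.1] [array([301.2, 166.2]), array([300.3, 170.3])]
30 [280.2 136. ] [array([301.5, 162.6]), array([300.7, 166.8])]
40 [280.3 131.7] [array([301.9, 159. ]), array([301. , 163.2])]
50 [280.3 127.4] [array([302.3, 155.3]), array([301.4, 159.5])]
```

View pics/m2.png

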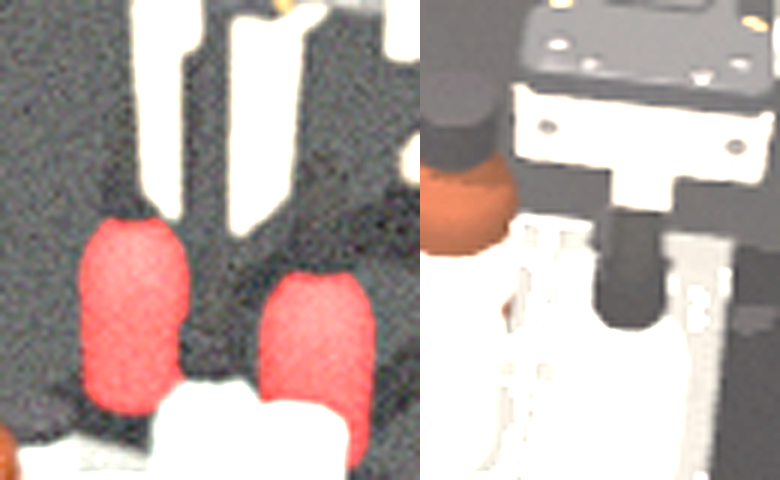

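Request:
move_arm(targets=[6, 0, 0, 0, 0, 6, 0, 0, 0, 0, 6, 0, 0, 0, 0, 6, 0, 0, 0, 0, 6, 0, 0, 0, 0, 6, 0, 0, -2, 0, 6, 0, 0, -4, 0, 6, 0, 0, -6, 0, 6, 0, 0, -6.3, 0, 6, 0, 0, -6.3, 0], newtons=20)

```text
time_s: 4.8
eef_pos: [490.5, -4.5, 56.7]
tool_rot: [[-0.999, -0.04, -0.003], [-0.04, 0.999, 0.0], [0.003, 0.001, -1.0]]
force: [-0.0, -0.0, 0.9]
finger_gap: 60.1
grip_force: 0.0
```

Request:
move_arm(targets=[1, 0, 0, 0, 0, 1, 0, 0, 0, 0, 1, 0, 0, 0, 0, 1, 0, 0, 0, 0, 1, 0, 0, 0, 0, 1, 0, 0, 0, 0, 1, 0, 0, 0, 0, 1, 0, 0, 0, 0])

```text
time_s: 5.47
eef_pos: [492.5, -4.8, 58.7]
tool_rot: [[-0.999, -0.04, 0.001], [-0.04, 0.999, -0.0], [-0.001, -0.0, -1.0]]
force: [-0.2, -0.8, 4.6]
finger_gap: 27.5
grip_force: 20.0
```

Request:
move_arm(targets=[1, 0, 0, 2, 0, 1, 0, 0, 5, 0, 1, 0, 0, 9, 0, 1, 0, 0, 13, 0, 1, 0, 0, 15, 0, 1, 0, 0, 15, 0])

```text
time_s: 5.97
eef_pos: [495.0, -5.0, 214.3]
tool_rot: [[-0.999, -0.04, 0.009], [-0.04, 0.999, -0.001], [-0.009, -0.001, -1.0]]
force: [0.4, -0.4, -0.6]
finger_gap: 27.5
grip_force: 20.0
```

Request:
move_arm(targets=[1, 0, -2, 0, 0, 1, 0, -5, 0, 0, 1, -0.5, -9, 0, 0, 1, -1, -13, 0, 0, 1, -1.5, -17, 0, 0, 1, -2, -21, 0, 0, 1, -2, -25, 0, 0, 1, -2, -29, 0, 0, 1, -2, -30.7, 0, 0, 1, -2, -30.7, 0, 0])

```text
time_s: 6.8
eef_pos: [470.2, -314.9, 205.6]
tool_rot: [[-0.999, -0.036, -0.003], [-0.036, 0.999, 0.001], [0.003, 0.001, -1.0]]
force: [-0.1, 0.7, -0.2]
finger_gap: 27.5
grip_force: 20.0
```

```bash
python3 - <<'E'
from h import *
s,w=snap('wrist','w5.png');print(s['eef_pos'],s['finger_gap'],s['grip_force'],s['time_s'])
c=cam('wrist',s);p=(540.3,-329.3,-.252)
C,S=np.cos(p[2]),np.sin(p[2])
P=[[p[0]+C*a-S*b,p[1]+S*a+C*b,15] for a,b in((-125,-70),(-125,70),(125,70),(125,-70))]
for q in P: print(proj(c,q).round(0))
cv2.polylines(w,[np.array([proj(c,q) for q in P],int)],True,(0,0,255),1)
cv2.imwrite('pics/c6.png',w)
E
```

```text
[ 470.20904087 -314.94919433  205.56572551] 27.52179857927273 19.9965763092041 6.8
[218. 113.]
[316. 142.]
[263. 293.]
[177. 271.]
```

View pics/c6.png

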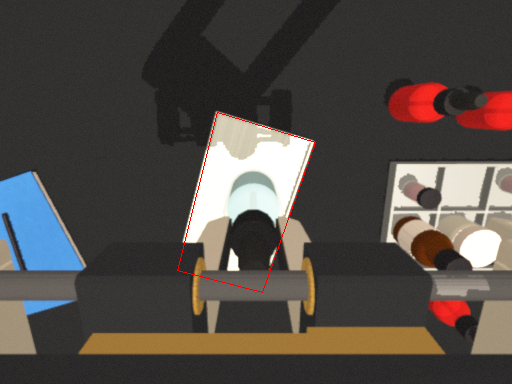

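Request:
move_arm(targets=[1, 0, 0, -3, 0, 1, 0, 0, -7, 0, 1, 0, 0, -11, 0, 1, 0, 0, -13.5, 0, 1, 0, 0, -14.5, 0, 1, 0, 0, -15, 0, 1, 0, 0, -15.1, 0, 1, 0, 0, -15.1, 0, 1, 0, 0, -15.1, 0, 1, 0, 0, -15.1, 0])

```text
time_s: 7.68
eef_pos: [472.4, -311.6, 57.8]
tool_rot: [[-0.999, -0.04, 0.001], [-0.04, 0.999, -0.001], [-0.001, -0.001, -1.0]]
force: [-0.1, -0.6, -1.9]
finger_gap: 27.6
grip_force: 20.0
```

Request:
move_arm(targets=[5, 0, 0, 0, 0, 5, 0, 0, 0, 0, 5, 0, 0, 0, 0, 5, 0, 0, 0, 0, 5, 0, 0, 0, 0])

```text
time_s: 8.1
eef_pos: [472.0, -311.8, 57.3]
tool_rot: [[-0.999, -0.04, 0.0], [-0.04, 0.999, -0.0], [-0.0, -0.0, -1.0]]
force: [0.5, 0.4, -0.3]
finger_gap: 49.7
grip_force: 0.0
```

Request:
move_arm(targets=[6, 0, 0, 3, 0, 6, 0, 0, 7, 0, 6, 0, 0, 11, 0, 6, 0, 0, 13, 0, 6, 1, 3, 13, 0, 6, 2, 7, 13, 0, 6, 4, 11, 13, 0, 6, 6, 15, 13, 0, 6, 8, 19, 13, 0, 6, 9, 22, 13, 0])

```text
time_s: 8.93
eef_pos: [562.8, -90.0, 187.3]
tool_rot: [[-0.999, -0.04, 0.001], [-0.04, 0.999, -0.0], [-0.001, -0.0, -1.0]]
force: [0.3, -0.1, 0.2]
finger_gap: 60.1
grip_force: 0.0
```

Request:
move_arm(targets=[6, 0.65, 2, 0, 0, 6, 0.65, 2, 0, 0, 6, 0.65, 2, -4, 0, 6, 0.65, 2, -7, 0, 6, 0.65, 2, -7, 0, 6, 0.65, 2, -7, 0])

```text
time_s: 9.43
eef_pos: [566.5, -71.9, 115.5]
tool_rot: [[-0.999, -0.04, -0.005], [-0.04, 0.999, 0.001], [0.005, 0.001, -1.0]]
force: [-0.3, 0.5, 1.3]
finger_gap: 59.7
grip_force: 0.0
```

```bash
python3 - <<'E'
from h import *
s,w=snap('wrist','w6.png');print(s['eef_pos'],s['finger_gap'],s['time_s'])
c=cam('wrist',s);q=proj(c,[568.5,-72,116]);print(q)
u,v=q.astype(int)
d=cv2.resize(w[v-60:v+50,u-75:u+75],None,fx=5,fy=5,interpolation=cv2.INTER_CUBIC);d=cv2.convertScaleAbs(d,alpha=3,beta=30)
for z in(116,92):
    t=np.array([proj(c,[568.5+16*np.cos(a),-72+16*np.sin(a),z]) for a in np.linspace(0,6.28,40)]);cv2.polylines(d,[((t-(u-75,v-60))*5).astype(int)],True,(0,0,255),1)
cv2.imwrite('pics/c7.png',d)
E
```

```text
[566.48584841 -71.88507922 115.46477757] 59.66400555891472 9.4333
[253.96449562 213.94187055]
```

View pics/c7.png

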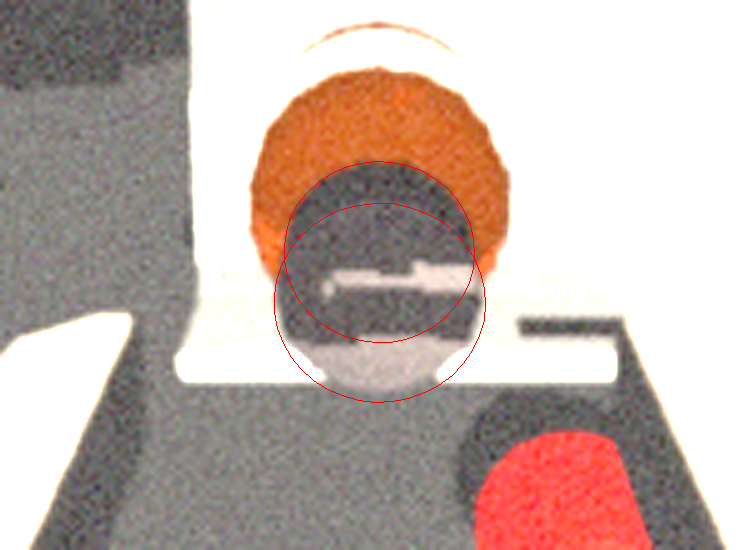

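Request:
move_arm(targets=[6, 0, 0, -3, 0, 6, 0, 0, -5.5, 0, 6, 0, 0, -5.7, 0, 6, 0, 0, -5.7, 0, 1, 0, 0, -5.7, 0, 1, 0, 0, -5.7, 0, 1, 0, 0, -5.7, 0, 1, 0, 0, -5.7, 0, 1, 0, 0, -5.7, 0, 1, 0, 0, -5.7, 0], newtons=25)

```text
time_s: 10.32
eef_pos: [569.2, -71.8, 61.2]
tool_rot: [[-0.999, -0.04, 0.002], [-0.04, 0.999, -0.0], [-0.002, -0.0, -1.0]]
force: [-0.8, 0.2, 4.7]
finger_gap: 31.5
grip_force: 25.0
```

Request:
move_arm(targets=[1, 0, 0, 0, 0, 1, 0, 0, 0, 0, 1, 0, 0, 0, 0, 1, 0, 0, 2, 0, 1, 0, 0, 5, 0, 1, 0, 0, 9, 0, 1, 0, 0, 13, 0, 1, 0, 0, 15.5, 0, 1, 0, 0, 15.5, 0])

```text
time_s: 11.07
eef_pos: [571.7, -72.4, 222.7]
tool_rot: [[-0.999, -0.04, 0.01], [-0.04, 0.999, -0.002], [-0.01, -0.003, -1.0]]
force: [0.1, 0.3, -1.2]
finger_gap: 31.8
grip_force: 25.0
```

Request:
move_arm(targets=[1, 0, -2, 0, 0, 1, 0.5, -5, 0, 0, 1, 1, -9, 0, 0, 1, 2, -13, 0, 0, 1, 3, -17, 0, 0, 1, 4, -21, 0, 0, 1, 4, -25, 0, 0, 1, 4, -27, 0, 0, 1, 4, -27.5, 0, 0, 1, 4, -27.5, 0, 0])

```text
time_s: 11.9
eef_pos: [607.3, -348.1, 212.9]
tool_rot: [[-0.999, -0.037, -0.003], [-0.037, 0.999, 0.002], [0.003, 0.002, -1.0]]
force: [0.2, -0.1, -1.4]
finger_gap: 31.4
grip_force: 25.0
```

Request:
move_arm(targets=[1, 0, 0, -3, 0, 1, 0, 0, -7, 0, 1, 0, 0, -11, 0, 1, 0, 0, -14, 0, 1, 0, 0, -15, 0, 1, 0, 0, -15.5, 0, 1, 0, 0, -15.6, 0, 1, 0, 0, -15.6, 0, 1, 0, 0, -15.6, 0, 1, 0, 0, -15.6, 0])

```text
time_s: 12.73
eef_pos: [609.0, -346.5, 60.1]
tool_rot: [[-0.999, -0.041, 0.001], [-0.041, 0.999, -0.001], [-0.001, -0.001, -1.0]]
force: [0.2, -0.0, -2.7]
finger_gap: 31.7
grip_force: 25.0
```

Request:
move_arm(targets=[5.5, 0, 0, 0, 0, 5.5, 0, 0, 0, 0, 5.5, 0, 0, 0, 0, 5.5, 0, 0, 0, 0, 5.5, 0, 0, 0, 0])

```text
time_s: 13.15
eef_pos: [608.5, -346.8, 59.3]
tool_rot: [[-0.999, -0.04, 0.0], [-0.04, 0.999, -0.0], [-0.0, -0.0, -1.0]]
force: [-0.5, -0.6, -0.2]
finger_gap: 55.0
grip_force: 0.0
```

Request:
move_arm(targets=[6.5, 0, 0, 3, 0, 6.5, 0, 0, 7, 0, 6.5, 0, 0, 11, 0, 6.5, 0, 0, 14, 0, 6.5, 0, 3, 14, 0, 6.5, -1, 7, 14, 0, 6.5, -2, 11, 14, 0, 6.5, -3, 15, 14, 0, 6.5, -4, 19, 14, 0, 6.5, -4.4, 23, 14, 0])

```text
time_s: 13.98
eef_pos: [563.3, -115.2, 199.3]
tool_rot: [[-0.999, -0.039, 0.0], [-0.039, 0.999, -0.0], [-0.0, -0.0, -1.0]]
force: [0.9, 0.6, -0.4]
finger_gap: 65.0
grip_force: 0.0
```

Request:
move_arm(targets=[6.5, 0, 4, 0, 0, 6.5, 0, 8, 0, 0, 6.5, 0, 12, 0, 0, 6.5, 0, 16, 0, 0, 6.5, 0, 18.2, 0, 0, 6.5, 0, 18.2, 0, 0, 6.5, 0, 18.2, -4, 0, 6.5, 0, 18.2, -8, 0, 6.5, 0, 18.2, -8, 0, 6.5, 0, 18.2, -8, 0])

```text
time_s: 14.82
eef_pos: [562.1, 64.6, 117.0]
tool_rot: [[-0.999, -0.039, -0.006], [-0.039, 0.999, -0.0], [0.006, -0.0, -1.0]]
force: [0.4, 0.1, 0.5]
finger_gap: 65.0
grip_force: 0.0
```

```bash
python3 - <<'E'
from h import *
s,w=snap('wrist','w7.png');print(s['eef_pos'],s['finger_gap'],s['time_s'])
c=cam('wrist',s)
# score circle edge (cap top, z=120, r=18) over xy
g=cv2.GaussianBlur(w,(0,0),1).max(2).astype(float)
a=np.linspace(0,2*np.pi,120)
def samp(x,y,r):
    t=np.array([proj(c,[x+r*np.cos(i),y+r*np.sin(i),120]) for i in a],np.float32);return cv2.remap(g.astype(np.float32),t[:,0].copy(),t[:,1].copy(),1)
best=sorted(((np.mean(np.clip(samp(x,y,16)-samp(x,y,20.5),-40,40)),x,y) for x in range(554,575) for y in range(56,76)),reverse=True)[:4];print(best)
a_=read_camera('side');h=cv2.cvtColor(a_,cv2.COLOR_BGR2HSV)
d=cv2.resize(w[150:290,190:320],None,fx=4,fy=4,interpolation=cv2.INTER_CUBIC)
x,y=564,65.5
t=np.array([proj(c,[x+18*np.cos(i),y+18*np.sin(i),120]) for i in a]);cv2.polylines(d,[((t-(190,150))*4).astype(int)],True,(0,0,255),1)
cv2.imwrite('pics/c8.png',d)
E
```

```text
[562.06277006  64.61070143 116.96969556] 64.96908520873382 14.8167
[(np.float32(37.06705), 564, 64), (np.float32(36.95349), 565, 64), (np.float32(36.69002), 564, 63), (np.float32(36.58201), 563, 64)]
```

Request:
move_arm(targets=[6.5, 0, 0, -3, 0, 6.5, 0, 0, -4.8, 0, 6.5, 0, 0, -5, 0, 6.5, 0, 0, -5, 0, 1, 0, 0, -5, 0, 1, 0, 0, -5, 0, 1, 0, 0, -5, 0, 1, 0, 0, -5, 0, 1, 0, 0, -5, 0, 1, 0, 0, -5, 0], newtons=25)

```text
time_s: 15.75
eef_pos: [565.0, 65.3, 70.0]
tool_rot: [[-0.999, -0.04, 0.001], [-0.04, 0.999, -0.0], [-0.001, -0.0, -1.0]]
force: [0.2, -0.2, 4.1]
finger_gap: 35.6
grip_force: 25.0
```

Request:
move_arm(targets=[1, 0, 0, 0, 0, 1, 0, 0, 0, 0, 1, 0, 0, 0, 0, 1, 0, 0, 2, 0, 1, 0, 0, 5, 0, 1, 0, 0, 9, 0, 1, 0, 0, 13, 0, 1, 0, 0, 14.5, 0, 1, 0, 0, 14.5, 0])

```text
time_s: 16.5
eef_pos: [567.2, 65.4, 219.8]
tool_rot: [[-0.999, -0.04, 0.008], [-0.04, 0.999, 0.0], [-0.008, -0.0, -1.0]]
force: [0.8, 0.0, 0.1]
finger_gap: 35.4
grip_force: 25.0
```

Request:
move_arm(targets=[1, 0, -2, 0, 0, 1, 0, -5, 0, 0, 1, 0, -9, 0, 0, 1, -0.5, -13, 0, 0, 1, -1, -17, 0, 0, 1, -1.5, -21, 0, 0, 1, -2, -25, 0, 0, 1, -2.4, -29, 0, 0, 1, -2.4, -33, 0, 0, 1, -2.4, -36, 0, 0])

```text
time_s: 17.33
eef_pos: [538.6, -297.3, 211.4]
tool_rot: [[-0.999, -0.038, -0.003], [-0.038, 0.999, 0.001], [0.003, 0.001, -1.0]]
force: [1.0, 0.4, -0.5]
finger_gap: 35.4
grip_force: 25.0
```

Request:
move_arm(targets=[1, 0, -3, 0, 0, 1, 0, -3.5, 0, 0, 1, 0, -3.5, -3, 0, 1, 0, -3.5, -7, 0, 1, 0, -3.5, -11, 0, 1, 0, -3.5, -13, 0, 1, 0, -3.5, -14, 0, 1, 0, -3.5, -14.5, 0, 1, 0, -3.5, -14.6, 0, 1, 0, -3.5, -14.6, 0])

```text
time_s: 18.17
eef_pos: [540.5, -328.7, 68.1]
tool_rot: [[-0.999, -0.041, -0.0], [-0.041, 0.999, 0.001], [0.0, 0.001, -1.0]]
force: [0.0, -0.8, -2.1]
finger_gap: 35.4
grip_force: 25.0
```

Request:
move_arm(targets=[1, 0, 0, 0, 0, 1, 0, 0, 0, 0, 5.5, 0, 0, 0, 0, 5.5, 0, 0, 0, 0, 5.5, 0, 0, 0, 0, 5.5, 0, 0, 0, 0, 5.5, 0, 0, 3, 0, 5.5, 0, 0, 7, 0, 5.5, 0, 0, 11, 0, 5.5, 0, 0, 14, 0])

```text
time_s: 19.0
eef_pos: [541.0, -330.2, 211.8]
tool_rot: [[-0.999, -0.04, 0.002], [-0.04, 0.999, -0.002], [-0.002, -0.002, -1.0]]
force: [1.0, 0.0, 0.2]
finger_gap: 55.0
grip_force: 0.0
```

```bash
python3 - <<'E'
from h import *
print(robot.state()['eef_pos'])
a=read_camera('side');b=read_camera('scene');s,w=snap('wrist','w9.png')
f=lambda i:cv2.resize(i,(400,300),interpolation=cv2.INTER_AREA)
f2=lambda i:cv2.convertScaleAbs(cv2.resize(i,(400,300),interpolation=cv2.INTER_CUBIC),alpha=1.5,beta=15)
cv2.imwrite('pics/m3.png',np.vstack([np.hstack([f2(a[70:250,220:460]),f2(b[100:235,110:290])]),np.hstack([f(w),f2(a[240:384,200:392])])]))
E
```

```text
[ 540.98726316 -330.20425525  211.81356964]
```

View pics/m3.png

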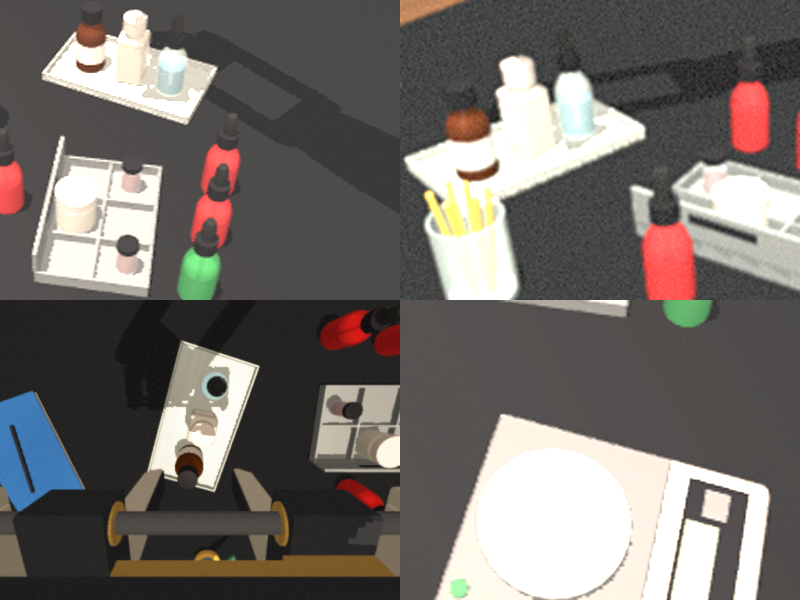

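Request:
move_arm(targets=[8, 0, 2, 0, 0, 8, 0, 6, 0, 0, 8, 0.5, 10, 0, 0, 8, 1, 14, 0, 0, 8, 1.5, 18, 0, 0, 8, 2, 22, 0, 0, 8, 2.5, 26, 0, 0, 8, 2.5, 30, 0, 0, 8, 2.5, 32.5, 0, 0, 8, 2.5, 32.5, 0, 0])

```text
time_s: 19.98
eef_pos: [564.4, 0.4, 206.2]
tool_rot: [[-0.999, -0.045, -0.003], [-0.045, 0.999, 0.002], [0.003, 0.002, -1.0]]
force: [-0.1, 0.6, 0.8]
finger_gap: 80.0
grip_force: 0.0
```

Request:
move_arm(targets=[8, 0, 0, -4, 0, 8, 0, 0, -8, 0, 8, 0, 0, -10, 0, 8, 0, 0, -10, 0, 8, 0, 0, -10, 0])

```text
time_s: 20.4
eef_pos: [563.6, -5.2, 106.0]
tool_rot: [[-0.999, -0.039, -0.005], [-0.039, 0.999, 0.0], [0.005, 0.0, -1.0]]
force: [-0.3, -0.7, -0.2]
finger_gap: 80.1
grip_force: 0.0
```

```bash
cat > circ.py <<'E'
from h import *
def circ(c,img,x0,y0,z,r,d,rng=14):
    g=cv2.GaussianBlur(img,(0,0),1).max(2).astype(np.float32);a=np.linspace(0,2*np.pi,120)
    def samp(x,y,r):
        t=np.array([proj(c,[x+r*np.cos(i),y+r*np.sin(i),z]) for i in a],np.float32);return cv2.remap(g,t[:,0].copy(),t[:,1].copy(),1)
    b=sorted(((np.mean(np.clip(samp(x,y,r-d)-samp(x,y,r+d),-40,40)),x,y) for x in np.arange(x0-rng,x0+rng+1,1.) for y in np.arange(y0-rng,y0+rng+1,1.)),reverse=True)[:6]
    return [np.round(q,1).tolist() for q in b]
E
python3 - <<'E'
from circ import *
s,w=snap('wrist','w10.png');print(s['eef_pos'],s['finger_gap'],s['time_s'])
c=cam('wrist',s);print('jar w',circ(c,w,566,-4,64,28,2.5,10))
D,S=cam('side'),cam('scene');a=read_camera('side');b=read_camera('scene')
print('jar side',circ(D,a,566,-4,64,28,2.5,10));print('jar scene',circ(S,b,566,-4,64,28,2.5,10))
print('pan side',circ(D,a,486,351,70,60,3));print('pan scene',circ(S,b,486,351,70,60,3))
E
```

```text
[563.56907425  -5.17443037 105.97699073] 80.11876243573343 20.4
jar w [[32.0, 566.0, -9.0], [31.6, 566.0, -8.0], [31.1, 565.0, -9.0], [30.9, 565.0, -8.0], [30.6, 565.0, -10.0], [30.5, 564.0, -8.0]]
jar side [[32.3, 568.0, -4.0], [32.3, 567.0, -4.0], [32.2, 567.0, -3.0], [32.2, 568.0, -5.0], [32.2, 568.0, -3.0], [32.1, 567.0, -5.0]]
jar scene [[31.9, 569.0, -3.0], [31.9, 569.0, -2.0], [31.9, 570.0, -3.0], [31.9, 570.0, -2.0], [31.6, 570.0, -4.0], [31.6, 569.0, -4.0]]
pan side [[40.0, 485.0, 349.0], [40.0, 485.0, 348.0], [40.0, 484.0, 350.0], [40.0, 484.0, 349.0], [40.0, 484.0, 348.0], [40.0, 485.0, 350.0]]
pan scene [[36.5, 484.0, 349.0], [36.5, 484.0, 348.0], [36.4, 485.0, 349.0], [36.4, 485.0, 348.0], [36.4, 485.0, 350.0], [36.3, 485.0, 347.0]]
```

Request:
move_arm(targets=[8, 0.1, 0, -3, 0, 8, 0.1, 0, -6, 0, 8, 0.1, 0, -8.5, 0, 8, 0.1, 0, -10, 0, 8, 0.1, 0, -10.4, 0, 8, 0.1, 0, -10.4, 0, 8, 0.1, 0, -10.4, 0, 4, 0.1, 0, -10.4, 0, 4, 0.1, 0, -10.4, 0, 4, 0.1, 0, -10.4, 0], newtons=20)

```text
time_s: 21.38
eef_pos: [567.7, -4.8, 5.7]
tool_rot: [[-0.999, -0.04, 0.003], [-0.04, 0.999, -0.0], [-0.003, -0.0, -1.0]]
force: [-0.4, -0.5, -1.3]
finger_gap: 64.7
grip_force: 0.0
```

Request:
move_arm(targets=[4, 0, 0, 0, 0, 4, 0, 0, 0, 0, 4, 0, 0, 0, 0, 4, 0, 0, 0, 0, 4, 0, 0, 0, 0])

```text
time_s: 21.8
eef_pos: [567.1, -4.8, 4.9]
tool_rot: [[-0.999, -0.04, 0.001], [-0.04, 0.999, -0.0], [-0.001, -0.0, -1.0]]
force: [-1.1, -0.8, 5.8]
finger_gap: 55.5
grip_force: 20.0
```

Request:
move_arm(targets=[4, 0, 0, 2, 0, 4, 0, 0, 5, 0, 4, 0, 0, 9, 0, 4, 0, 0, 13, 0, 4, 0, 0, 15, 0, 4, 0, 2, 15, 0, 4, -1, 5, 15, 0, 4, -2, 9, 15, 0, 4, -3, 13, 15, 0, 4, -4, 17, 15, 0])

```text
time_s: 22.63
eef_pos: [525.4, 166.6, 153.6]
tool_rot: [[-0.999, -0.039, -0.001], [-0.039, 0.999, -0.0], [0.001, 0.0, -1.0]]
force: [1.0, 0.1, -1.8]
finger_gap: 55.7
grip_force: 20.0
```

Request:
move_arm(targets=[4, -1, 4, 0, 0, 4, -2, 8, 0, 0, 4, -3, 12, 0, 0, 4, -4, 16, 0, 0, 4, -4.2, 18, 0, 0, 4, -4.2, 18.4, 0, 0, 4, -4.2, 18.4, 0, 0, 4, -4.2, 18.4, -4, 0, 4, -4.2, 18.4, -6, 0, 4, -4.2, 18.4, -6, 0])

```text
time_s: 23.47
eef_pos: [481.3, 345.6, 88.0]
tool_rot: [[-0.999, -0.039, -0.008], [-0.039, 0.999, -0.005], [0.008, -0.005, -1.0]]
force: [-1.0, -1.1, -1.8]
finger_gap: 55.4
grip_force: 20.0
```

```bash
python3 - <<'E'
from circ import *
s,w=snap('wrist','w11.png');print(s['eef_pos'],s['finger_gap'],s['grip_force'],s['time_s'])
c=cam('wrist',s)
D,S=cam('side'),cam('scene');a=read_camera('side');b=read_camera('scene')
# jar lid: top at z = 64 + (eef-4.5)
z=64+s['eef_pos'][2]-4.5
for n,C,i in(('side',D,a),('scene',S,b)): print(n,circ(C,i,485,349,z,28,2.5,10)[:3])
E
```

```text
[481.29004057 345.60098791  87.96288854] 55.382048105011535 19.999912977218628 23.4667
side [[14.2, 488.0, 350.0], [14.2, 489.0, 350.0], [14.2, 489.0, 349.0]]
scene [[32.1, 478.0, 348.0], [31.9, 477.0, 348.0], [31.6, 479.0, 348.0]]
```

Request:
move_arm(targets=[4, 0, 0, 0, 0, 4, 0, 0, -1, 0, 4, 0, 0, -1.8, 0, 4, 0, 0, -2.1, 0, 4, 0, 0, -2.3, 0, 4, 0, 0, -2.4, 0, 4, 0, 0, -2.4, 0, 4, 0, 0, -2.4, 0])

```text
time_s: 24.28
eef_pos: [484.2, 349.0, 71.1]
tool_rot: [[-0.999, -0.04, -0.0], [-0.04, 0.999, -0.001], [0.001, -0.001, -1.0]]
force: [-5.3, -4.8, 8.0]
finger_gap: 55.6
grip_force: 20.0
```

Request:
move_arm(targets=[5.7, 0, 0, 0, 0, 6.2, 0, 0, 0, 0, 8, 0, 0, 0, 0, 8, 0, 0, 0, 0, 8, 0, 0, 0, 0, 8, 0, 0, 0, 0, 8, 0, 0, 3, 0, 8, 0, 0, 7, 0, 8, 0, 0, 11, 0, 8, 0, 0, 13, 0])

```text
time_s: 25.12
eef_pos: [486.1, 350.3, 205.9]
tool_rot: [[-0.999, -0.04, 0.005], [-0.04, 0.999, 0.003], [-0.005, 0.003, -1.0]]
force: [0.1, 0.4, 1.4]
finger_gap: 79.9
grip_force: 0.0
```

```bash
python3 - <<'E'
from circ import *
s,w=snap('wrist','w12.png');print(s['eef_pos'],s['finger_gap'],s['time_s'],s['force'])
c=cam('wrist',s)
D,S=cam('side'),cam('scene');a=read_camera('side');b=read_camera('scene')
cv2.imwrite('pics/s12.png',a);cv2.imwrite('pics/sc12.png',b)
for n,C,i in(('side',D,a),('scene',S,b),('wrist',c,w)): print(n,'jar',circ(C,i,485,349,130,28,2.5,12)[:3],'pan',circ(C,i,485,349,70,60,3,8)[:3])
E
```

```text
[486.07371715 350.30507271 205.86042659] 79.86980723901736 25.1167 [0.11996686 0.40309801 1.38968045]
side jar [[15.0, 493.0, 358.0], [14.9, 494.0, 358.0], [14.7, 493.0, 359.0]] pan [[29.4, 485.0, 349.0], [29.3, 484.0, 349.0], [29.3, 485.0, 350.0]]
scene jar [[34.7, 487.0, 348.0], [34.6, 487.0, 347.0], [34.5, 486.0, 348.0]] pan [[31.0, 488.0, 347.0], [30.8, 487.0, 347.0], [30.7, 489.0, 347.0]]
wrist jar [[14.2, 494.0, 341.0], [14.2, 494.0, 340.0], [14.1, 495.0, 343.0]] pan [[29.5, 484.0, 346.0], [29.2, 484.0, 347.0], [29.2, 483.0, 346.0]]
```

Request:
move_arm(targets=[6.5, 0, -2, 0, 0, 6.5, 0, -6, 0, 0, 6.5, 0.5, -10, 0, 0, 6.5, 1, -14, 0, 0, 6.5, 1.5, -18, 0, 0, 6.5, 2, -22, 0, 0, 6.5, 2.5, -26, 0, 0, 6.5, 3, -30, 0, 0, 6.5, 3.5, -34, 0, 0, 6.5, 4, -38, 0, 0])

```text
time_s: 26.1
eef_pos: [523.2, -32.5, 198.1]
tool_rot: [[-0.999, -0.04, -0.003], [-0.04, 0.999, 0.0], [0.003, 0.001, -1.0]]
force: [1.0, -0.1, 0.2]
finger_gap: 65.0
grip_force: 0.0
```

Request:
move_arm(targets=[6.5, 0.5, -4, 0, 0, 6.5, 1, -8, 0, 0, 6.5, 1.5, -12, 0, 0, 6.5, 1.6, -16, 0, 0, 6.5, 1.6, -20, 0, 0, 6.5, 1.6, -24, 0, 0, 6.5, 1.6, -28, 0, 0, 6.5, 1.6, -29.9, 0, 0, 6.5, 1.6, -29.9, 0, 0, 6.5, 1.6, -29.9, 0, 0])

```text
time_s: 26.93
eef_pos: [539.2, -330.0, 197.5]
tool_rot: [[-0.999, -0.038, -0.003], [-0.038, 0.999, 0.002], [0.003, 0.003, -1.0]]
force: [0.5, 0.4, -0.8]
finger_gap: 64.7
grip_force: 0.0
```

```bash
python3 - <<'E'
from circ import *
s,w=snap('wrist','w13.png');print(s['eef_pos'],s['finger_gap'],s['time_s'])
D,S=cam('side'),cam('scene');a=read_camera('side');b=read_camera('scene')
for n,C,i in(('side',D,a),('scene',S,b)): print(n,'jar',circ(C,i,485,349,130,28,2.5,12)[:3],'pan',circ(C,i,485,349,70,60,3,8)[:3])
c=cam('wrist',s)
print('sq',circ(c,w,540.5,-329.7,119,18,2.5,8)[:3],circ(D,a,540.5,-329.7,119,18,2.5,8)[:2],circ(S,b,540.5,-329.7,119,18,2.5,8)[:2])
E
```

```text
[ 539.22126764 -329.99784788  197.51928229] 64.72770952399141 26.9333
side jar [[29.1, 483.0, 348.0], [28.9, 484.0, 348.0], [28.7, 483.0, 349.0]] pan [[40.0, 485.0, 349.0], [40.0, 485.0, 348.0], [40.0, 484.0, 350.0]]
scene jar [[36.2, 486.0, 349.0], [36.1, 486.0, 348.0], [36.1, 487.0, 348.0]] pan [[31.9, 487.0, 347.0], [31.9, 487.0, 348.0], [31.8, 488.0, 348.0]]
sq [[17.7, 537.5, -328.7], [17.0, 537.5, -327.7], [16.7, 538.5, -327.7]] [[34.3, 539.5, -326.7], [34.3, 540.5, -326.7]] [[34.3, 541.5, -323.7], [34.3, 540.5, -322.7]]
```

Request:
move_arm(targets=[6.5, 0, 0, -3, 0, 6.5, 0, 0, -7, 0, 6.5, 0, 0, -11, 0, 6.5, 0, 0, -13, 0, 6.5, 0, 0, -13.2, 0, 6.5, 0, 0, -13.2, 0, 1, 0, 0, -13.2, 0, 1, 0, 0, -13.2, 0, 1, 0, 0, -13.2, 0, 1, 0, 0, -13.2, 0], newtons=25)

```text
time_s: 27.92
eef_pos: [541.7, -330.5, 70.4]
tool_rot: [[-0.999, -0.04, 0.003], [-0.04, 0.999, -0.002], [-0.003, -0.002, -1.0]]
force: [0.4, -0.1, 0.5]
finger_gap: 43.0
grip_force: 0.4
```

Request:
move_arm(targets=[1, 0, 0, 0, 0, 1, 0, 0, 0, 0, 1, 0, 0, 0, 0, 1, 0, 0, 0, 0, 1, 0, 0, 2, 0, 1, 0, 0, 5, 0, 1, 0, 0, 9, 0, 1, 0, 0, 13, 0, 1, 0, 0, 15, 0, 1, 0, 0, 15, 0])

```text
time_s: 28.75
eef_pos: [543.0, -331.7, 225.6]
tool_rot: [[-0.999, -0.04, 0.008], [-0.04, 0.999, -0.006], [-0.008, -0.007, -1.0]]
force: [-0.0, -0.6, -0.5]
finger_gap: 35.4
grip_force: 24.9
```

Request:
move_arm(targets=[1, 0, 2, 0, 0, 1, 0, 5, 0, 0, 1, 0, 9, 0, 0, 1, 0.5, 13, 0, 0, 1, 1, 17, 0, 0, 1, 1.5, 21, 0, 0, 1, 2, 25, 0, 0, 1, 2.4, 29, 0, 0, 1, 2.4, 33, 0, 0, 1, 2.4, 36, 0, 0])

```text
time_s: 29.58
eef_pos: [563.4, 33.4, 216.3]
tool_rot: [[-0.999, -0.041, -0.002], [-0.041, 0.999, 0.001], [0.002, 0.001, -1.0]]
force: [0.1, -0.1, -1.8]
finger_gap: 35.3
grip_force: 24.9
```

Request:
move_arm(targets=[1, 0, 3, 0, 0, 1, 0, 3.5, 0, 0, 1, 0, 3.5, 0, 0, 1, 0, 3.5, -4, 0, 1, 0, 3.5, -8, 0, 1, 0, 3.5, -11, 0, 1, 0, 3.5, -11, 0, 1, 0, 3.5, -11, 0])

```text
time_s: 30.25
eef_pos: [562.3, 63.9, 105.8]
tool_rot: [[-0.999, -0.039, -0.006], [-0.039, 0.999, -0.001], [0.006, -0.0, -1.0]]
force: [-0.0, 0.1, -1.0]
finger_gap: 35.3
grip_force: 24.9
```

Request:
move_arm(targets=[1, 0, 0, -1.5, 0, 1, 0, 0, -2.5, 0, 1, 0, 0, -3.3, 0, 1, 0, 0, -3.7, 0, 1, 0, 0, -3.9, 0, 1, 0, 0, -3.9, 0, 1, 0, 0, -3.9, 0])

```text
time_s: 30.83
eef_pos: [565.3, 65.2, 70.4]
tool_rot: [[-0.999, -0.04, 0.002], [-0.04, 0.999, -0.0], [-0.002, -0.0, -1.0]]
force: [-0.4, -0.1, 2.3]
finger_gap: 35.2
grip_force: 24.9
```

Request:
move_arm(targets=[1, 0, 0, 0, 0, 5.5, 0, 0, 0, 0, 5.5, 0, 0, 0, 0, 5.5, 0, 0, 0, 0, 5.5, 0, 0, 0, 0, 6, 0, 0, 0, 0, 6, 0, 0, 3, 0, 6, 0, 0, 7, 0, 6, 0, 0, 11, 0, 6, 0, 0, 14, 0])

```text
time_s: 31.67
eef_pos: [565.0, 65.3, 212.5]
tool_rot: [[-0.999, -0.04, 0.002], [-0.04, 0.999, 0.0], [-0.002, -0.0, -1.0]]
force: [0.1, -0.2, 0.6]
finger_gap: 59.9
grip_force: 0.0
```

Request:
move_arm(targets=[6, 0, -2, 0, 0, 6, 0, -6, 0, 0, 6, 0, -10, 0, 0, 6, 0.5, -14, 0, 0, 6, 1, -18, 0, 0, 6, 1.5, -22, 0, 0, 6, 2, -26, 0, 0, 6, 3, -30, 0, 0, 6, 4, -34, 0, 0, 6, 4.4, -38, 0, 0])

```text
time_s: 32.5
eef_pos: [608.9, -316.6, 208.7]
tool_rot: [[-0.999, -0.04, 0.0], [-0.04, 0.999, 0.0], [-0.0, 0.0, -1.0]]
force: [0.3, 0.3, 0.3]
finger_gap: 60.1
grip_force: 0.0
```

Request:
move_arm(targets=[6, 0, -3, 0, 0, 6, 0, -3.2, 0, 0, 6, 0, -3.2, -4, 0, 6, 0, -3.2, -8, 0, 6, 0, -3.2, -12, 0, 6, 0, -3.2, -14.5, 0, 6, 0, -3.2, -15, 0, 6, 0, -3.2, -15, 0, 6, 0, -3.2, -15, 0, 6, 0, -3.2, -15, 0])

```text
time_s: 33.33
eef_pos: [610.5, -347.8, 62.8]
tool_rot: [[-0.999, -0.04, 0.004], [-0.04, 0.999, -0.003], [-0.004, -0.003, -1.0]]
force: [0.4, 0.2, 0.2]
finger_gap: 60.1
grip_force: 0.0
```

Request:
move_arm(targets=[1, 0, 0, 0, 0, 1, 0, 0, 0, 0, 1, 0, 0, 0, 0, 1, 0, 0, 0, 0, 1, 0, 0, 0, 0, 1, 0, 0, 0, 0, 1, 0, 0, 0, 0, 1, 0, 0, 0, 0])

```text
time_s: 34.0
eef_pos: [608.7, -346.7, 59.5]
tool_rot: [[-0.999, -0.04, 0.0], [-0.04, 0.999, -0.0], [-0.0, -0.0, -1.0]]
force: [-0.2, 1.5, 3.3]
finger_gap: 31.7
grip_force: 25.0
```

Request:
move_arm(targets=[1, 0, 0, 2, 0, 1, 0, 0, 5, 0, 1, 0, 0, 9, 0, 1, 0, 0, 13, 0, 1, 0, 0, 15.5, 0, 1, 0, 0, 15.5, 0, 1, 0, 2, 15.5, 0, 1, -1, 5, 15.5, 0, 1, -2, 9, 15.5, 0, 1, -3, 13, 15.5, 0])

```text
time_s: 34.83
eef_pos: [577.0, -215.7, 211.9]
tool_rot: [[-0.999, -0.038, -0.002], [-0.038, 0.999, 0.001], [0.002, 0.001, -1.0]]
force: [1.2, 0.9, -1.0]
finger_gap: 31.6
grip_force: 25.0
```

Request:
move_arm(targets=[1, -1, 4, 0, 0, 1, -1, 8, 0, 0, 1, -1, 12, 0, 0, 1, -1, 14, 0, 0, 1, -1, 14.5, 0, 0, 1, -1, 14.5, 0, 0, 1, -1, 14.5, -4, 0, 1, -1, 14.5, -8, 0, 1, -1, 14.5, -11, 0, 1, -1, 14.5, -11, 0])

```text
time_s: 35.67
eef_pos: [562.6, -72.2, 95.3]
tool_rot: [[-0.999, -0.038, -0.013], [-0.038, 0.999, 0.002], [0.013, 0.003, -1.0]]
force: [-1.4, 0.7, -2.7]
finger_gap: 31.7
grip_force: 25.0
```

Request:
move_arm(targets=[1, 0, 0, -1, 0, 1, 0, 0, -2.5, 0, 1, 0, 0, -3.5, 0, 1, 0, 0, -4, 0, 1, 0, 0, -4.3, 0, 1, 0, 0, -4.4, 0, 1, 0, 0, -4.4, 0, 1, 0, 0, -4.4, 0])

```text
time_s: 36.33
eef_pos: [569.1, -71.8, 61.1]
tool_rot: [[-0.999, -0.04, 0.001], [-0.04, 0.999, -0.0], [-0.001, -0.0, -1.0]]
force: [1.2, 0.5, -1.3]
finger_gap: 31.3
grip_force: 25.0
```

Request:
move_arm(targets=[1, 0, 0, 0, 0, 1, 0, 0, 0, 0, 1, 0, 0, 0, 0, 5.5, 0, 0, 0, 0, 5.5, 0, 0, 0, 0, 5.5, 0, 0, 0, 0, 5.5, 0, 0, 0, 0, 6, 0, 0, 3, 0, 6, 0, 0, 7, 0, 6, 0, 0, 11, 0])

```text
time_s: 37.17
eef_pos: [567.0, -71.4, 170.0]
tool_rot: [[-0.999, -0.04, -0.003], [-0.04, 0.999, 0.001], [0.003, 0.001, -1.0]]
force: [2.2, -0.0, 0.6]
finger_gap: 59.6
grip_force: 0.0
```

Request:
move_arm(targets=[6, 0, 0, 3, 0, 6, -1, -3, 3, 0, 6, -2.5, -6.5, 3, 0, 6, -4, -10, 3, 0, 6, -5.5, -13.5, 3, 0, 6, -7, -17, 3, 0, 6, -8.5, -20.5, 3, 0, 6, -9.6, -23.5, 3, 0, 6, -9.6, -24, 3, 0, 6, -9.6, -24, 3, 0])

```text
time_s: 38.0
eef_pos: [471.6, -313.6, 200.1]
tool_rot: [[-0.999, -0.036, -0.0], [-0.036, 0.999, -0.0], [0.0, -0.0, -1.0]]
force: [-0.5, 0.5, 0.0]
finger_gap: 60.3
grip_force: 0.0
```

```bash
python3 - <<'E'
from circ import *
s,w=snap('wrist','w14.png');print(s['eef_pos'],s['finger_gap'],s['time_s'],s['grip_force'])
D,S=cam('side'),cam('scene');a=read_camera('side');b=read_camera('scene');cv2.imwrite('pics/s14.png',a);cv2.imwrite('pics/sc14.png',b)
print('sq',circ(D,a,564.5,65,120,18,2.5,8)[:2],circ(S,b,564.5,65,120,18,2.5,8)[:2])
# dropper cyan body centroid at mid height and amber brown centroid before/after
def cent(fn,lo,hi,box):
    h=cv2.cvtColor(cv2.imread(fn),cv2.COLOR_BGR2HSV);x0,y0,x1,y1=box;m=cv2.inRange(h[y0:y1,x0:x1],lo,hi);M=cv2.moments(m,True)
    return round(M['m10']/M['m00']+x0,1),round(M['m01']/M['m00']+y0,1),M['m00']
lo,hi=(5,120,40),(20,255,160)
for f in('side0','s14'):print(f,cent(f'pics/{f}.png',lo,hi,(250,140,295,200)))
for f in('scene0','sc14'):print(f,cent(f'pics/{f}.png',lo,hi,(220,155,260,200)))
E
```

```text
[ 471.63134191 -313.61065702  200.09883703] 60.26588688665307 38.0 0.0
sq [[40.0, 563.5, 70.0], [40.0, 563.5, 69.0]] [[33.2, 562.5, 70.0], [33.1, 562.5, 71.0]]
side0 (269.9, 164.0, 282.0)
s14 (269.9, 167.0, 330.0)
scene0 (238.3, 177.2, 259.0)
sc14 (238.5, 177.3, 254.0)
```

Request:
move_arm(targets=[6, 0, 0, -4, 0, 6, 0, 0, -8, 0, 6, 0, 0, -12, 0, 6, 0, 0, -14, 0, 6, 0, 0, -14.3, 0, 6, 0, 0, -14.3, 0, 6, 0, 0, -14.3, 0, 1, 0, 0, -14.3, 0, 1, 0, 0, -14.3, 0, 1, 0, 0, -14.3, 0], newtons=20)

```text
time_s: 38.98
eef_pos: [473.7, -312.5, 59.2]
tool_rot: [[-0.999, -0.04, 0.003], [-0.04, 0.999, -0.002], [-0.002, -0.002, -1.0]]
force: [0.3, -0.5, 0.5]
finger_gap: 44.7
grip_force: 0.0
```

Request:
move_arm(targets=[1, 0, 0, 0, 0, 1, 0, 0, 0, 0, 1, 0, 0, 0, 0, 1, 0, 0, 0, 0, 1, 0, 0, 0, 0, 1, 0, 0, 0, 0])

```text
time_s: 39.48
eef_pos: [472.8, -311.8, 57.6]
tool_rot: [[-0.999, -0.04, 0.001], [-0.04, 0.999, -0.0], [-0.001, -0.0, -1.0]]
force: [-1.1, 1.4, 5.0]
finger_gap: 27.5
grip_force: 20.0
```

Request:
move_arm(targets=[1, 0, 0, 2, 0, 1, 0, 0, 5, 0, 1, 0, 0, 9, 0, 1, 0, 0, 13, 0, 1, 0, 0, 15, 0, 1, 0, 0, 15, 0, 1, 0, 2, 15, 0, 1, 1, 5, 15, 0, 1, 1.5, 9, 15, 0, 1, 2, 13, 15, 0])

```text
time_s: 40.32
eef_pos: [491.5, -180.6, 205.0]
tool_rot: [[-0.999, -0.038, -0.003], [-0.038, 0.999, 0.001], [0.003, 0.001, -1.0]]
force: [0.9, 1.4, -1.4]
finger_gap: 27.9
grip_force: 20.0
```

Request:
move_arm(targets=[1, 0, 4, 0, 0, 1, 0, 8, 0, 0, 1, 0, 12, 0, 0, 1, 0, 15.5, 0, 0, 1, 0, 17.7, 0, 0, 1, 0, 17.7, 0, 0, 1, 0, 17.7, -4, 0, 1, 0, 17.7, -8, 0, 1, 0, 17.7, -11, 0, 1, 0, 17.7, -11, 0])

```text
time_s: 41.15
eef_pos: [486.1, -4.6, 88.5]
tool_rot: [[-0.999, -0.04, -0.014], [-0.04, 0.999, 0.001], [0.014, 0.002, -1.0]]
force: [-1.3, 0.2, -2.6]
finger_gap: 27.8
grip_force: 20.0
```

Request:
move_arm(targets=[1, 0, 0, -1, 0, 1, 0, 0, -2.5, 0, 1, 0, 0, -3.5, 0, 1, 0, 0, -3.8, 0, 1, 0, 0, -3.9, 0, 1, 0, 0, -3.9, 0, 1, 0, 0, -3.9, 0, 1, 0, 0, -3.9, 0, 1, 0, 0, -3.9, 0])

```text
time_s: 41.9
eef_pos: [493.0, -4.7, 58.9]
tool_rot: [[-0.999, -0.04, 0.001], [-0.04, 0.999, -0.0], [-0.001, -0.0, -1.0]]
force: [0.4, 0.4, -1.0]
finger_gap: 27.6
grip_force: 20.0
```

Release, rise clear, and check against the starting pictures numerically.

Request:
move_arm(targets=[1, 0, 0, 0, 0, 1, 0, 0, 0, 0, 5.5, 0, 0, 0, 0, 5.5, 0, 0, 0, 0, 5.5, 0, 0, 0, 0, 5.5, 0, 0, 0, 0, 6, 0, 0, 3, 0, 6, 0, 0, 7, 0, 6, 0, 0, 11, 0, 6, 0, 0, 15, 0])

```text
time_s: 42.73
eef_pos: [491.8, -4.6, 209.5]
tool_rot: [[-0.999, -0.04, -0.001], [-0.04, 0.999, 0.0], [0.001, 0.0, -1.0]]
force: [1.3, 0.3, -0.9]
finger_gap: 60.0
grip_force: 0.0
```

Request:
move_arm(targets=[6, -2, -4, 2, 0, 6, -4, -8, 4, 0, 6, -4, -12, 6, 0, 6, -4, -16, 8, 0, 6, -4, -20, 8, 0, 6, -4, -24, 8, 0, 6, -4, -28, 8, 0, 6, -4, -32, 8, 0, 6, -4, -32, 8, 0, 6, -4, -32, 8, 0])

```text
time_s: 43.57
eef_pos: [451.5, -327.6, 287.1]
tool_rot: [[-0.999, -0.036, -0.001], [-0.036, 0.999, 0.001], [0.001, 0.001, -1.0]]
force: [0.6, -0.0, -0.6]
finger_gap: 59.9
grip_force: 0.0
```

```bash
python3 - <<'E'
from circ import *
s=robot.state();print(s['eef_pos'],s['finger_gap'],s['time_s'],s['grip_force'])
D,S=cam('side'),cam('scene');a=read_camera('side');b=read_camera('scene');cv2.imwrite('pics/s15.png',a);cv2.imwrite('pics/sc15.png',b)
for n,C,i,j in(('side',D,cv2.imread('pics/side0.png'),a),('scene',S,cv2.imread('pics/scene0.png'),b)):
    print(n,'sq',circ(C,i,564.5,65,120,18,2.5,8)[0],circ(C,j,564.5,65,120,18,2.5,8)[0],'jar',circ(C,j,485,349,130,28,2.5,12)[0])
    # template shift of each bottle between start and now
    for m,p,h in(('amber',(567,-72),60),('square',(564,65),90),('dropper',(492,-5),50)):
        for zz in (h,105):
            u,v=proj(C,[*p,zz]).astype(int);t=i[v-9:v+10,u-9:u+10];R=cv2.matchTemplate(j[v-21:v+22,u-21:u+22],t,cv2.TM_CCOEFF_NORMED);_,k,_,l=cv2.minMaxLoc(R);print(' ',m,zz,round(k,2),(l[0]-12,l[1]-12))
E
```

```text
[ 451.4618856  -327.61121852  287.09402089] 59.93528374829566 43.5667 0.0
side sq [25.7, 565.5, 69.0] [40.0, 563.5, 70.0] jar [29.3, 483.0, 348.0]
  amber 60 0.97 (0, 0)
  amber 105 0.98 (0, 0)
  square 90 0.96 (1, 1)
  square 105 0.89 (1, 2)
  dropper 50 0.97 (1, 1)
  dropper 105 0.96 (0, 0)
scene sq [33.5, 565.5, 68.0] [33.4, 562.5, 70.0] jar [36.2, 486.0, 349.0]
  amber 60 0.99 (0, 0)
  amber 105 0.58 (1, 0)
  square 90 0.96 (2, 0)
  square 105 0.98 (2, 0)
  dropper 50 0.75 (1, 0)
  dropper 105 0.96 (0, 0)
```

All bottles are back within a few mm of their starts, upright, and the jar is centred on the pan to within about 3 mm.

```bash
python3 -c "
from rig import finish_job
print(finish_job())"
```

```text
the job is handed in; nothing more can be done
None
```

I handed the job in at about 44 s. My last camera check put the jar about 2 mm from the pan's middle and all three tall bottles upright within a few mm of their starting places. I did not check the vials or the beaker at the end, and no verdict came back.

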